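# Take a plug-in LED driver out of its test base

### The arm

A 7-joint arm with a two-finger parallel gripper is mounted at the origin on the work surface. World frame = base frame: x ahead of the robot, y to its left, z up, the work surface at z = 0. Lengths are in m, angles in rad, forces in N, time in s.
With the tool pointing down it reaches from about 0.35 to 0.9 m from the base axis. Payload 7.2 kg.
Tool frame: the origin (TCP) lies on the centre line of the jaws, within the pads' length; the fingertips stand ctrl.tip_reach ahead of it and the grasp point (between the pads) lies 6 mm ahead of it (ctrl.tip_reach is the distance from the TCP to the fingertips, in m); z points along the fingers, y is the direction in which the jaws open and shut (so a half turn about z gives the same grasp; the last joint's range is limited). The gripper opens to 85 mm and grips with 20 to 120 N. Pads are 22 mm wide; open, the fingers measure 114 mm over their backs; the gripper's body (76 mm by 85 mm) begins 54 mm behind the grasp point. The pads swing forward as they close: fully open they stand 13 mm farther back than shut.
Start: joints at [-1.171, 0.411, -0.013, 1.596, 0.006, 1.134, -0.082], TCP at [0.282, 0.558, 0.256] pointing down, gripper open.
Joint ranges: [-2.95, 2.95], [-0.29, 1.99], [-1.47, 1.44], [0.14, 2.54], [-1.03, 4.17], [0.13, 1.85], [-2.86, 2.86]. Speed limits (rad/s): [2.39, 2.39, 3.01, 3.01, 3.14, 3.14, 3.14].

### API

Orientations are given as a unit quaternion [w, x, y, z].
In Python, from workcell import ctrl gives the robot as it stands.
- The arm moves only by the shell command python3 -m pendant 'ROWS' [OPENING] [FORCE]. ROWS is JSON, a list of rows, each an object with "slide": the shift along the world's x, y, z in mm, a list of three; "delta_rot": the turn, a rotation vector about the world's x, y, z in degrees, a list of three. In form: [{"slide": [tx, ty, tz], "delta_rot": [ax, ay, az]}, ...]. A call has 1 to 20 rows; each row shifts and turns the commanded pose from where the row before left it; what a row does not reach is not made up. A row lasts 1/12 s, in which the tool goes at most 41.7 mm and 7.16 degrees, less where a joint would pass 70% of its speed; a pose out of reach is approached as far as the arm can. A call with a gripper value outside its range is refused whole. OPENING is the opening in per cent of the stroke, from 0 (shut) to 100 (fully open), set as the call begins (- or left out, the last holds). The fingers move at their own pace and stop on an object; FORCE is the grip in N (left out, the last holds). Time passes only in rows, so rows that do not move let the fingers close. It gives the time, the measured TCP pose, the force and the opening at its end, in the units of the state.
- ctrl.state(): the state, without advancing time (a new reading comes with each control period).
- ctrl.snapshot(name): name is "scene" or "top"; returns a dict with "img" (480x640x3 uint8, red, green, blue), "z_map" (480x640 float32, m along the optical axis (not along the pixel's ray), 0 where there is no reading), "intrinsics" (3x3 intrinsics, pixels), "xyz" and "orientation" of the camera in the world. Camera axes: x right, y down, z forward; pixel columns grow to the right and rows downward; lengths in m; the calibration is good to about 2 mm. A picture is of the moment at which its call begins.
- ctrl.finish_job(): hands the job in, once; it reports no verdict.
The state is a dict: "time": time; "q": joint angles; "qvel": joint speeds; "effort": joint torques, N m; "eef_pos": TCP position; "tcp_rot": TCP orientation; "contact_force": force on the tool from outside, world axes, zero at the start; "wrist_torque": the same for the moment, N m; "grip_width": finger opening in m.
Only numpy, scipy, OpenCV 4.12 (cv2) and the standard library are available. Lean on these libraries where they do the work, as an engineer would, in place of code of your own. Each camera call takes 0.05 s, during which the arm holds its last target.

### The job

The plug-in LED driver in the grey test base has finished its test: slide the dimmer fader fully down to zero, its end towards the robot, and only then pull the driver. Its two blades sit so tight that a straight pull lifts the whole base, so rock it several times left and right, along the row of its blades, easing it up until it frees; the base stays flat and in its place on the bench and everything else is left alone. Finish holding the driver upright over its socket, blade tips one to two centimetres clear of it; do not put it down or let go.

Things in the scene. Friction and masses are not known exactly. Their poses are not given: they have to be found in the camera images.
- test_base: Driver test base: grey steel case 190 (x) x 250 (y) x 42 mm high, 2.2 kg, loose on rubber feet: some 17 N of pull at the driver lifts its left side. Origin: centre of its underside; z up, x from the front edge near the robot (meter window, two binding posts 12 mm high) to the rear edge (LED strip, 9 mm high), y to the left. On top: black socket with the driver (left half), fader (right half).
- socket (a point): Centre of the socket's flat face, (0, 55, 48) mm in the base's frame, same axes: black frame 48 (x) x 72 (y) mm, 6 mm proud of the case top, two slots at y = +-14 mm, 14 (y) x 8 (x) mm. In each a sprung fork pinches a blade across x, 6 to 22 mm below the face; both together resist a straight pull with 30 to 41 N by friction alone. Blades have 3 mm play along y.
- driver: LED driver on test: grey ribbed plastic block 30 (x) x 48 (y) x 50 mm, black cap 24 x 40 x 6 mm on top, 130 to 210 g. Two brass blades 4 (x) x 8 (y) mm stick 20 mm out below at y = +-14 mm. Origin: centre of the block's underside, on the socket face when plugged in; axes then as the base's, z up. Can be gripped from above by its 48 or 30 mm width.
- driver_top (a point): Centre of the driver's top, 56 mm above its origin on its own z axis.
- blade_tips (a point): Point midway between the tips of the driver's blades, 20 mm below its origin on its z axis. Rocked about x by 0.1 to 0.2 rad with a light upward pull, the blade on the rising side slides some mm out of its fork while the other stays; a few swings each way free both.
- fader (a joint): Position of the dimmer fader in m: 0 = zero (end stop towards the base's front edge, base -x), 0.060 = full (towards the rear). Slides along the base's x with about 2 N of friction and stays where it is left.
- fader_top (a point): Centre of the top of the fader's black knob, axes as the base's. Knob 11 (x) x 24 (y) x 20 mm on a short stem, top 28 mm above the case top. At zero this point is at (-42, -65, 70) mm in the base's frame.
- spare_driver: A second, unused driver of the same kind lying on a broad face on the bench to the left of the base, blades level. Origin: on the bench below the centre of its block's underside. To be left alone.
- light_module: Finned aluminium LED light module 75 x 300 x 44 mm lying behind the base. Origin at the centre of its underside. To be left alone.
- pliers: Red-handled pliers, 170 mm long, lying to the right of the base. To be left alone.
- lens_plate: Clear lens plate 80 x 290 x 4 mm with rows of small domes, lying flat at the right of the bench. To be left alone.
- solder_spool: Spool of solder, 58 mm across and 50 mm high, standing upright. To be left alone. Stands far to the left or right.
- carton: Small open carton 90 x 80 x 60 mm. To be left alone. Stands far to the left or right.
- screw_basket: Blue plastic basket of screws 150 x 210 x 70 mm at the left of the bench. To be left alone.
There are look-alikes about, which are no part of the job. Leave any blue or turquoise look-alike of the driver alone.

How it is judged:
By the outcome, as a careful person would: the job done as asked, in the order asked, and still so for the second after the job is handed in, while the arm keeps its last pose, push and grip.
It also fails if it takes over 51 s, if anything falls off the work surface, if the arm or the gripper's body presses on something with over 40 N, if the wrist force passes 120 N, or if a joint passes its speed limit or range.

## Working session

There is one attempt and no reset: what is moved stays moved. The work goes in short steps, Python scripts to look and compute and a shell command to move; the robot and the scene stay as the last step left them, time stands still between calls to the robot, and variables do not carry over. Pictures are saved under pics/ and viewed, and the job is handed in when it is done.

```bash
ls; mkdir -p pics
python3 - <<'E'
from workcell import ctrl
import cv2,numpy as np
print(ctrl.state(), ctrl.tip_reach)
for n in ("scene","top"):
    s=ctrl.snapshot(n); cv2.imwrite(f"pics/{n}0.png",s["img"][:,:,::-1]); np.savez(f"{n}0.npz",**s)
    print(n,s["xyz"],s["orientation"],s["intrinsics"])
E
```

```text
pics
{'time': 0.0, 'q': array([-1.17120845,  0.41187381, -0.01274459,  1.59706549,  0.00563175,
        1.13429844, -0.08219796]), 'qvel': array([-1.97783008e-04, -4.55905781e-04, -2.04200154e-03,  1.50224379e-03,
        2.47491329e-04, -1.46365141e-05, -1.09556375e-03]), 'effort': array([-2.34974391e-05, -6.00615335e+01,  6.82028141e-01, -2.99405211e+01,
        1.37684398e-02,  1.04768533e-02, -1.29248940e-05]), 'eef_pos': array([0.28163736, 0.5574258 , 0.25546035]), 'tcp_rot': array([-1.22562092e-04,  2.31733019e-01,  9.72779091e-01, -7.95209572e-04]), 'contact_force': array([-0.15206861, -0.18062479, -0.31546144]), 'wrist_torque': array([ 0.02480784,  0.00410366, -0.03534144]), 'grip_width': 0.08515978739875066} 0.025
scene [ 1.35614953 -0.08234714  0.76925396] [-0.32431616  0.67544705  0.5968904  -0.28690095] [[438.41006489   0.         311.41800282]
 [  0.         438.41006489 243.33368107]
 [  0.           0.           1.        ]]
top [0.36041335 0.0017848  1.62548767] [ 0.04060393 -0.70186815  0.70990202 -0.04208967] [[548.53519618   0.         325.58557609]
 [  0.         548.53519618 245.34360775]
 [  0.           0.           1.        ]]
```

View pics/scene0.png

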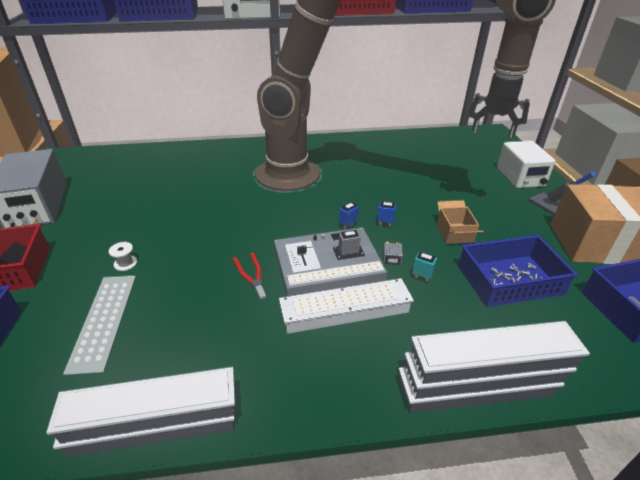

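View pics/top0.png

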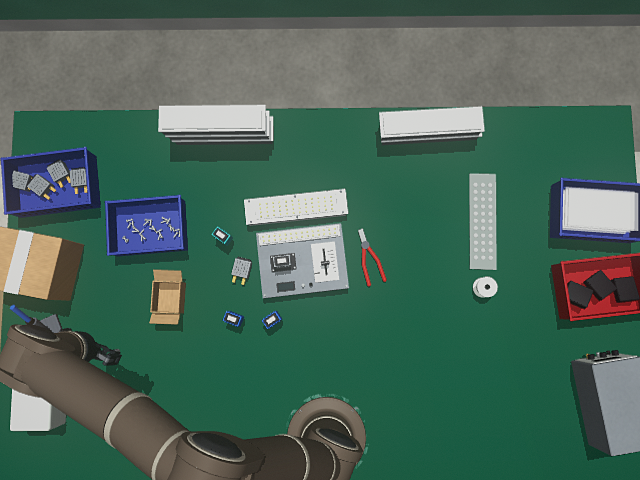

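```bash
cat > h.py <<'E'
import numpy as np,cv2
from scipy.spatial.transform import Rotation as R
def cloud(s):
    K=s["intrinsics"];z=s["z_map"];v,u=np.mgrid[:480,:640]
    p=np.stack([(u-K[0,2])/K[0,0]*z,(v-K[1,2])/K[1,1]*z,z],-1)
    w,x,y,zz=s["orientation"]
    P=p@R.from_quat([x,y,zz,w]).as_matrix().T+s["xyz"]; P[z==0]=np.nan
    return P
def crop(s,u0,u1,v0,v1,k,f):
    cv2.imwrite(f,cv2.resize(s["img"][v0:v1,u0:u1,::-1],None,fx=k,fy=k,interpolation=cv2.INTER_CUBIC))
E
python3 - <<'E'
from h import *
s=dict(np.load("top0.npz")); crop(s,245,365,215,305,6,"pics/topc0.png")
P=cloud(s)
# case top points: z 0.036..0.048 in region
sub=np.zeros((480,640),bool);sub[215:305,245:360]=1
m=sub&(P[...,2]>.03)
print("z hist",np.histogram(P[m][:,2],bins=np.arange(.03,.13,.005)))
mm=m&(P[...,2]>.03); 
n,lab,st,c=cv2.connectedComponentsWithStats(mm.astype(np.uint8)); print(st)
c2=dict(np.load("scene0.npz")); crop(c2,265,395,215,295,6,"pics/scenec0.png")
E
```

```text
z hist (array([ 130, 1128, 2530, 1509,  527,   80,   12,   19,   14,    4,    4,
          6,   19,   39,   82,   45,    5,    0,    0]), array([0.03 , 0.035, 0.04 , 0.045, 0.05 , 0.055, 0.06 , 0.065, 0.07 ,
       0.075, 0.08 , 0.085, 0.09 , 0.095, 0.1  , 0.105, 0.11 , 0.115,
       0.12 , 0.125]))
[[     0      0    640    480 301047]
 [   245    215     91     10    477]
 [   256    223     93     75   5635]
 [   245    259      6     19     38]
 [   245    264      1      2      2]
 [   247    275      1      1      1]]
```

View pics/topc0.png

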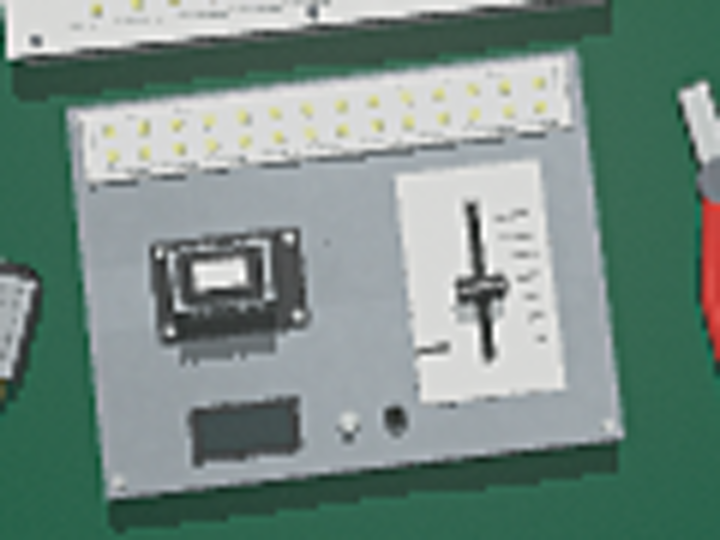

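View pics/scenec0.png

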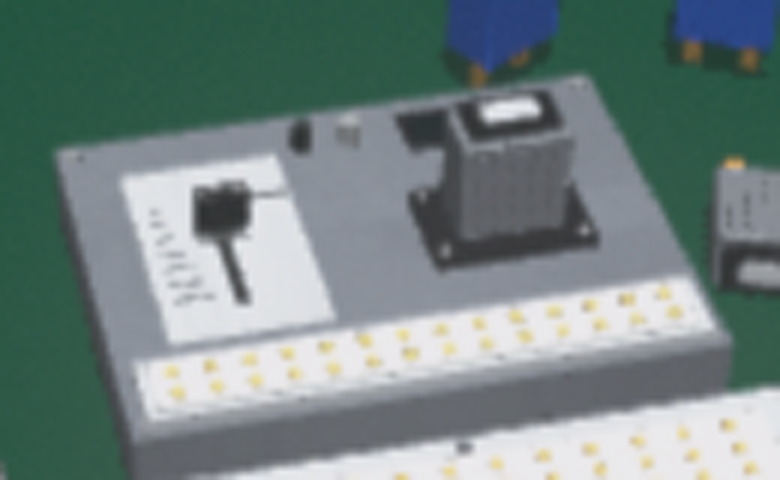

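```bash
cat >> h.py <<'E'
def ray(s,u,v,z):
    K=s["intrinsics"];w,x,y,zz=s["orientation"]
    d=R.from_quat([x,y,zz,w]).apply([(u-K[0,2])/K[0,0],(v-K[1,2])/K[1,1],1])
    return s["xyz"]+d*(z-s["xyz"][2])/d[2]
def fitrect(pts,loc):
    a=np.array(loc,float)[:,:2];b=np.array(pts)[:,:2]
    ac=a-a.mean(0);bc=b-b.mean(0)
    th=np.arctan2((ac[:,0]*bc[:,1]-ac[:,1]*bc[:,0]).sum(),(ac*bc).sum())
    M=np.array([[np.cos(th),-np.sin(th)],[np.sin(th),np.cos(th)]])
    t=b.mean(0)-M@a.mean(0)
    return t,th,b-(a@M.T+t)
E
python3 - <<'E'
from h import *
t=dict(np.load("top0.npz"));s=dict(np.load("scene0.npz"))
loc=[(.095,.125),(.095,-.125),(-.095,-.125),(-.095,.125)]
g=lambda u0,v0,L:[(u0+(u+.5)/6-.5,v0+(v+.5)/6-.5) for u,v in L]
A=g(245,215,[(68,105),(577,50),(622,437),(107,497)])
B=g(265,215,[(733,343),(133,440),(55,150),(588,76)])
for S,L in((t,A),(s,B)):
    pts=[ray(S,u,v,.042) for u,v in L]; p,th,r=fitrect(pts,loc); print(p,np.degrees(th),(r*1e3).round(1).tolist())
    c,si=np.cos(th),np.sin(th);w=lambda x,y:(p+[c*x-si*y,si*x+c*y]).round(4)
    print("socket",w(0,.055),"fader0",w(-.042,-.065))
# driver top, cap label centre
u,v=g(245,215,[(221,274)])[0];print("drv top T",ray(t,u,v,.104))
u,v=g(265,215,[(510,108)])[0];print("drv top S",ray(s,u,v,.104))
u,v=g(245,215,[(482,287)])[0];print("fader T",ray(t,u,v,.070))
u,v=g(265,215,[(222,192)])[0];print("fader S",ray(s,u,v,.070))
P=cloud(t); m=(P[...,2]>.095)&(P[...,2]<.118);m[:250]=0;m[:,:265]=0;m[280:]=0;m[:,300:]=0
print(np.nanmedian(P[m],0),m.sum())
E
```

```text
[0.50534373 0.06661074] 5.775838008012552 [[0.5, -0.6], [-0.5, 0.5], [0.4, 0.8], [-0.3, -0.8]]
socket [0.4998 0.1213] fader0 [ 0.4701 -0.0023]
[0.50748666 0.06472459] 5.938484591833521 [[-0.8, -0.1], [-0.7, 0.4], [0.3, 0.0], [1.1, -0.3]]
socket [0.5018 0.1194] fader0 [ 0.4724 -0.0043]
drv top T [0.49885578 0.12097429 0.104     ]
drv top S [0.50057269 0.11957051 0.104     ]
fader T [ 4.94360120e-01 -7.73466214e-05  7.00000000e-02]
fader S [ 0.49937024 -0.00166145  0.07      ]
[0.49767085 0.12173929 0.10302212] 171
```

```bash
python3 -m pendant '[{"slide":[10.8,-27.9,0],"delta_rot":[0,0,-2.87]},{"slide":[10.8,-27.9,0],"delta_rot":[0,0,-2.87]},{"slide":[10.8,-27.9,0],"delta_rot":[0,0,-2.87]},{"slide":[10.8,-27.9,0],"delta_rot":[0,0,-2.87]},{"slide":[10.8,-27.9,0],"delta_rot":[0,0,-2.87]},{"slide":[10.8,-27.9,0],"delta_rot":[0,0,-2.87]},{"slide":[10.8,-27.9,0],"delta_rot":[0,0,-2.87]},{"slide":[10.8,-27.9,0],"delta_rot":[0,0,-2.87]},{"slide":[10.8,-27.9,0],"delta_rot":[0,0,-2.87]},{"slide":[10.8,-27.9,0],"delta_rot":[0,0,-2.87]},{"slide":[10.8,-27.9,0],"delta_rot":[0,0,-2.87]},{"slide":[10.8,-27.9,0],"delta_rot":[0,0,-2.87]},{"slide":[10.8,-27.9,0],"delta_rot":[0,0,-2.87]},{"slide":[10.8,-27.9,0],"delta_rot":[0,0,-2.87]},{"slide":[10.8,-27.9,0],"delta_rot":[0,0,-2.87]},{"slide":[10.8,-27.9,0],"delta_rot":[0,0,-2.87]},{"slide":[10.8,-27.9,0],"delta_rot":[0,0,-2.87]},{"slide":[10.8,-27.9,0],"delta_rot":[0,0,-2.87]},{"slide":[10.8,-27.9,0],"delta_rot":[0,0,-2.87]},{"slide":[10.8,-27.9,0],"delta_rot":[0,0,-2.87]}]' 45 20
```

```text
time: 1.77
eef_pos: [0.4979, -0.0016, 0.2562]
tcp_rot: [-0.0, 0.671, 0.741, -0.0]
contact_force: [0.2, 0.2, -0.0]
grip_width: 0.0382
```

```bash
python3 -m pendant '[{"slide":[-1,0.5,-35],"delta_rot":[0,0,0]},{"slide":[0,0,-35],"delta_rot":[0,0,0]},{"slide":[0,0,-35],"delta_rot":[0,0,0]},{"slide":[0,0,-20],"delta_rot":[0,0,0]},{"slide":[0,0,0],"delta_rot":[0,0,0]}]' 45 20
python3 - <<'E'
from workcell import ctrl
from h import *
s=ctrl.snapshot("scene"); crop(s,245,395,175,295,5,"pics/s1.png"); print(ctrl.state()["eef_pos"])
E
```

```text
time: 2.18
eef_pos: [0.4938, 0.0002, 0.1273]
tcp_rot: [-0.002, 0.67, 0.742, -0.003]
contact_force: [-1.7, -0.4, 0.4]
grip_width: 0.0386
[4.95228223e-01 8.90322956e-05 1.29574451e-01]
```

View pics/s1.png

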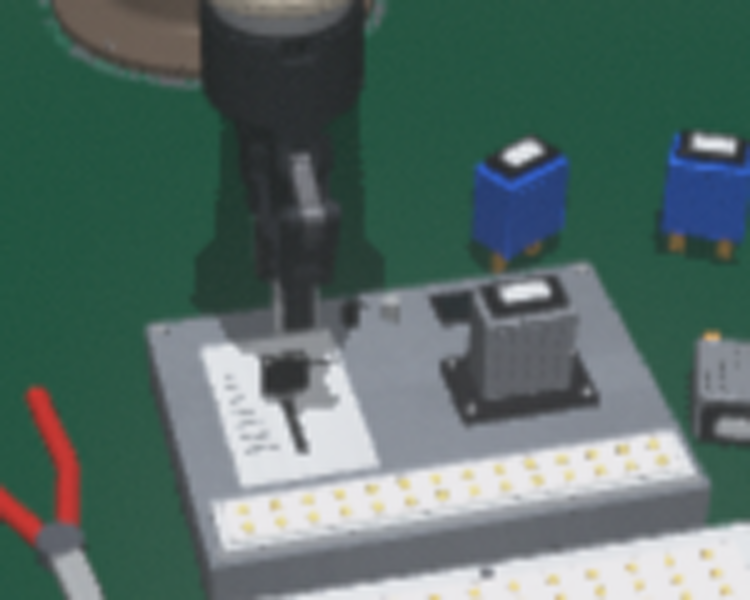

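```bash
python3 -m pendant '[{"slide":[0,0,-20],"delta_rot":[0,0,0]},{"slide":[0,0,-17],"delta_rot":[0,0,0]},{"slide":[0,0,-10],"delta_rot":[0,0,0]},{"slide":[0,0,-4],"delta_rot":[0,0,0]},{"slide":[0,0,0],"delta_rot":[0,0,0]},{"slide":[0,0,0],"delta_rot":[0,0,0]}]' 45 20
python3 -m pendant '[{"slide":[0,0,0],"delta_rot":[0,0,0]},{"slide":[0,0,0],"delta_rot":[0,0,0]},{"slide":[0,0,0],"delta_rot":[0,0,0]},{"slide":[0,0,0],"delta_rot":[0,0,0]},{"slide":[0,0,0],"delta_rot":[0,0,0]},{"slide":[0,0,0],"delta_rot":[0,0,0]}]' 0 20
python3 - <<'E'
from workcell import ctrl
from h import *
s=ctrl.snapshot("scene"); crop(s,245,395,175,295,5,"pics/s2.png"); print(ctrl.state()["eef_pos"])
E
```

```text
time: 2.73
eef_pos: [0.4975, 0.0004, 0.0813]
tcp_rot: [0.0, 0.67, 0.742, 0.0]
contact_force: [-0.3, -0.1, 1.1]
grip_width: 0.0384
time: 3.23
eef_pos: [0.4972, 0.0004, 0.0812]
tcp_rot: [0.0, 0.67, 0.742, 0.001]
contact_force: [-1.8, -0.1, 6.1]
grip_width: 0.0103
[4.97231267e-01 4.11280828e-04 8.11504909e-02]
```

View pics/s2.png

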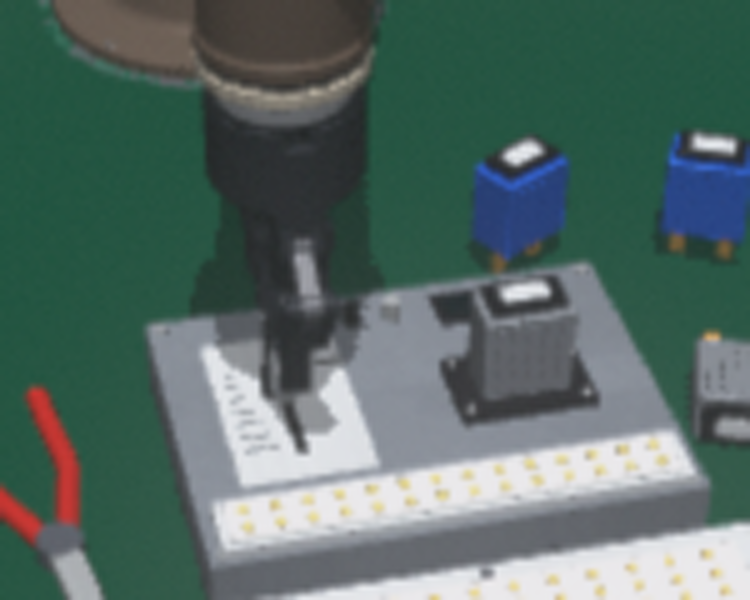

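```bash
python3 -m pendant '[{"slide":[-5,-0.5,0],"delta_rot":[0,0,0]},{"slide":[-5,-0.5,0],"delta_rot":[0,0,0]},{"slide":[-5,-0.5,0],"delta_rot":[0,0,0]},{"slide":[-4,-0.4,0],"delta_rot":[0,0,0]},{"slide":[0,0,0],"delta_rot":[0,0,0]}]'
python3 -m pendant '[{"slide":[-2,-0.2,0],"delta_rot":[0,0,0]},{"slide":[0,0,0],"delta_rot":[0,0,0]}]'
python3 -m pendant '[{"slide":[-2,-0.2,0],"delta_rot":[0,0,0]},{"slide":[0,0,0],"delta_rot":[0,0,0]}]'
```

```text
time: 3.7
eef_pos: [0.4777, -0.0017, 0.0811]
tcp_rot: [0.0, 0.67, 0.742, 0.001]
contact_force: [-0.9, -1.3, 7.5]
grip_width: 0.0106
time: 3.87
eef_pos: [0.4762, -0.0018, 0.0811]
tcp_rot: [0.001, 0.67, 0.742, 0.001]
contact_force: [0.1, 0.2, 7.2]
grip_width: 0.0107
time: 4.03
eef_pos: [0.4744, -0.002, 0.0811]
tcp_rot: [0.001, 0.67, 0.742, 0.001]
contact_force: [0.9, -0.0, 7.0]
grip_width: 0.0104
```

```bash
for i in 1; do python3 -m pendant '[{"slide":[-1.5,-0.15,0],"delta_rot":[0,0,0]},{"slide":[0,0,0],"delta_rot":[0,0,0]}]'; done
python3 -m pendant '[{"slide":[-1,-0.1,0],"delta_rot":[0,0,0]},{"slide":[0,0,0],"delta_rot":[0,0,0]}]'
python3 -m pendant '[{"slide":[-1,-0.1,0],"delta_rot":[0,0,0]},{"slide":[0,0,0],"delta_rot":[0,0,0]}]'
```

```text
time: 4.2
eef_pos: [0.473, -0.0022, 0.0811]
tcp_rot: [0.001, 0.67, 0.742, 0.001]
contact_force: [1.0, -1.0, 6.4]
grip_width: 0.0099
time: 4.37
eef_pos: [0.472, -0.0023, 0.0811]
tcp_rot: [0.001, 0.67, 0.742, 0.001]
contact_force: [1.5, -0.7, 6.5]
grip_width: 0.0104
time: 4.53
eef_pos: [0.4711, -0.0024, 0.0811]
tcp_rot: [0.001, 0.67, 0.742, 0.001]
contact_force: [1.5, -0.0, 7.3]
grip_width: 0.0101
```

```bash
python3 -m pendant '[{"slide":[-1,-0.1,0],"delta_rot":[0,0,0]},{"slide":[0,0,0],"delta_rot":[0,0,0]}]'
python3 -m pendant '[{"slide":[-1,-0.1,0],"delta_rot":[0,0,0]},{"slide":[0,0,0],"delta_rot":[0,0,0]}]'
python3 -m pendant '[{"slide":[-1,-0.1,0],"delta_rot":[0,0,0]},{"slide":[0,0,0],"delta_rot":[0,0,0]}]'
```

```text
time: 4.7
eef_pos: [0.4704, -0.0024, 0.0811]
tcp_rot: [0.001, 0.67, 0.742, 0.001]
contact_force: [2.5, 0.3, 6.4]
grip_width: 0.0102
time: 4.87
eef_pos: [0.4703, -0.0024, 0.0812]
tcp_rot: [0.002, 0.67, 0.742, 0.002]
contact_force: [5.9, -0.2, 3.6]
grip_width: 0.0102
time: 5.03
eef_pos: [0.47, -0.0024, 0.0812]
tcp_rot: [0.002, 0.67, 0.742, 0.002]
contact_force: [8.5, -0.4, -0.0]
grip_width: 0.01
```

```bash
python3 -m pendant '[{"slide":[1.5,0.1,0],"delta_rot":[0,0,0]},{"slide":[0,0,0],"delta_rot":[0,0,0]},{"slide":[0,0,0],"delta_rot":[0,0,0]},{"slide":[0,0,0],"delta_rot":[0,0,0]}]' 40
python3 -m pendant '[{"slide":[0,0,15],"delta_rot":[0,0,0]},{"slide":[0,0,30],"delta_rot":[0,0,0]},{"slide":[-10,0,35],"delta_rot":[0,0,0]},{"slide":[-20,0,20],"delta_rot":[0,0,0]},{"slide":[-20,0,0],"delta_rot":[0,0,0]},{"slide":[0,0,0],"delta_rot":[0,0,0]}]' 40
python3 - <<'E'
from workcell import ctrl
from h import *
s=ctrl.snapshot("scene"); crop(s,265,395,215,295,6,"pics/s3.png");np.savez("s3.npz",**s); print(ctrl.state()["eef_pos"])
t=ctrl.snapshot("top"); crop(t,245,365,215,305,6,"pics/t3.png");np.savez("t3.npz",**t)
E
```

```text
time: 5.37
eef_pos: [0.4678, -0.0025, 0.08]
tcp_rot: [-0.001, 0.67, 0.742, -0.001]
contact_force: [-0.4, 0.7, -0.3]
grip_width: 0.0344
time: 5.87
eef_pos: [0.4155, -0.0027, 0.1808]
tcp_rot: [-0.001, 0.671, 0.742, 0.0]
contact_force: [-1.0, -0.7, -0.6]
grip_width: 0.0343
[ 0.41710833 -0.00238901  0.18054801]
```

View pics/s3.png

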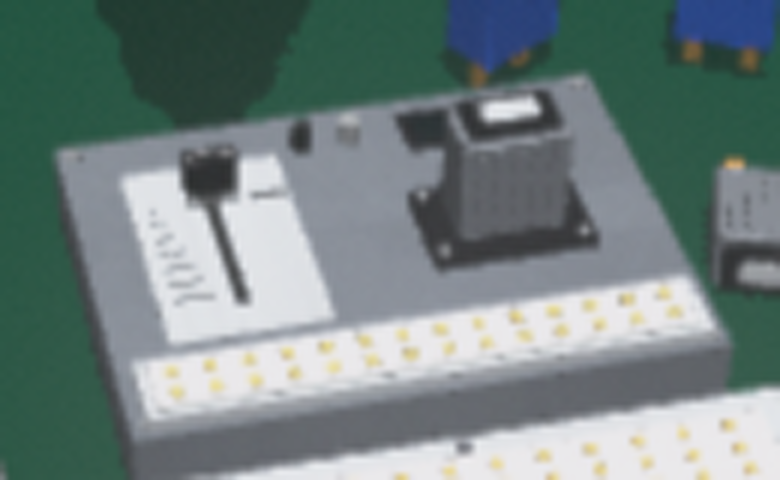

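View pics/t3.png

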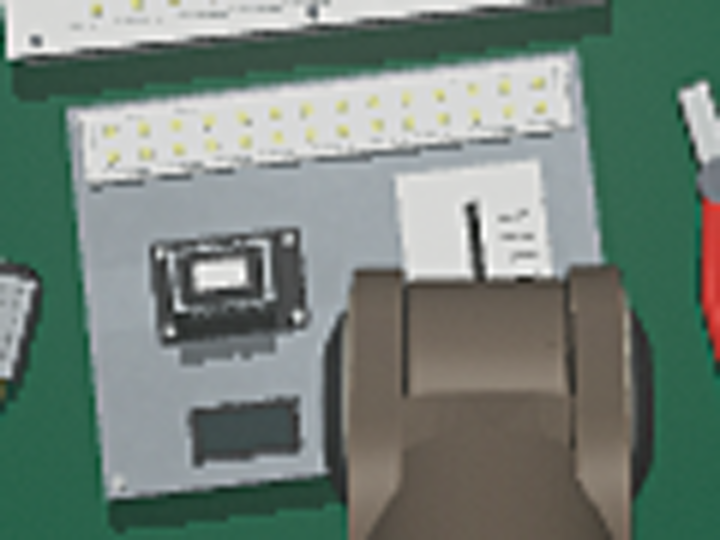

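```bash
python3 -m pendant '[{"slide":[5.9,8.8,0],"delta_rot":[0,0,6.43]},{"slide":[5.9,8.8,0],"delta_rot":[0,0,6.43]},{"slide":[5.9,8.8,0],"delta_rot":[0,0,6.43]},{"slide":[5.9,8.8,0],"delta_rot":[0,0,6.43]},{"slide":[5.9,8.8,0],"delta_rot":[0,0,6.43]},{"slide":[5.9,8.8,0],"delta_rot":[0,0,6.43]},{"slide":[5.9,8.8,0],"delta_rot":[0,0,6.43]},{"slide":[5.9,8.8,0],"delta_rot":[0,0,6.43]},{"slide":[5.9,8.8,0],"delta_rot":[0,0,6.43]},{"slide":[5.9,8.8,0],"delta_rot":[0,0,6.43]},{"slide":[5.9,8.8,0],"delta_rot":[0,0,6.43]},{"slide":[5.9,8.8,0],"delta_rot":[0,0,6.43]},{"slide":[5.9,8.8,0],"delta_rot":[0,0,6.43]},{"slide":[5.9,8.8,0],"delta_rot":[0,0,6.43]},{"slide":[0,0,0],"delta_rot":[0,0,0]},{"slide":[0,0,0],"delta_rot":[0,0,0]}]' 85 40
python3 - <<'E'
from workcell import ctrl
from h import *
s=ctrl.state();w,x,y,z=s["tcp_rot"];M=R.from_quat([x,y,z,w]).as_matrix();print(s["eef_pos"],M.round(3),np.degrees(np.arctan2(M[1,1],M[0,1])),s["q"],s["contact_force"],s["wrist_torque"])
s=ctrl.snapshot("scene"); crop(s,265,415,175,295,5,"pics/s4.png")
E
```

```text
time: 7.3
eef_pos: [0.5015, 0.1207, 0.1792]
tcp_rot: [-0.001, -0.049, 0.999, -0.0]
contact_force: [-1.2, -0.9, -0.8]
grip_width: 0.0726
[0.5015388  0.12068336 0.17924592] [[-0.995 -0.098 -0.002]
 [-0.098  0.995 -0.   ]
 [ 0.002 -0.    -1.   ]] 95.64587196123891 [-0.45199729  0.31190878  0.14930457  1.9529199  -0.05922986  0.88261094
  1.397262  ] [-1.19583545 -0.93011712 -0.81995853] [-0.09334356  0.06675203 -0.00313546]
```

View pics/s4.png

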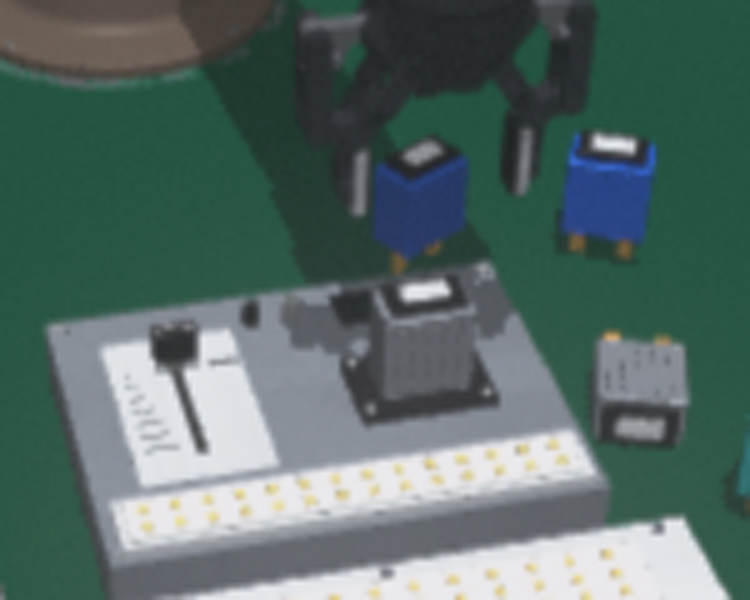

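```bash
python3 -m pendant '[{"slide":[-1,0,-25],"delta_rot":[0,0,0]},{"slide":[0,0,-30],"delta_rot":[0,0,0]},{"slide":[0,0,-24],"delta_rot":[0,0,0]},{"slide":[0,0,-12],"delta_rot":[0,0,0]},{"slide":[0,0,0],"delta_rot":[0,0,0]},{"slide":[0,0,0],"delta_rot":[0,0,0]}]' 85 20
python3 -m pendant '[{"slide":[0,0,0],"delta_rot":[0,0,0]},{"slide":[0,0,0],"delta_rot":[0,0,0]}]' 62 20
python3 -m pendant '[{"slide":[0,0,0],"delta_rot":[0,0,0]},{"slide":[0,0,0],"delta_rot":[0,0,0]}]' 56 20
```

```text
time: 7.85
eef_pos: [0.5, 0.1199, 0.0889]
tcp_rot: [-0.001, -0.049, 0.999, -0.0]
contact_force: [0.2, -0.7, -0.6]
grip_width: 0.0724
time: 8.02
eef_pos: [0.5012, 0.1207, 0.0905]
tcp_rot: [0.001, -0.05, 0.999, 0.0]
contact_force: [-0.2, -0.9, -0.1]
grip_width: 0.053
time: 8.18
eef_pos: [0.5013, 0.12, 0.0905]
tcp_rot: [0.001, -0.05, 0.999, -0.0]
contact_force: [-0.6, -3.0, 6.1]
grip_width: 0.0481
```

```bash
python3 -m pendant '[{"slide":[0,-0.5,0],"delta_rot":[0,0,0]},{"slide":[0,0,0],"delta_rot":[0,0,0]}]' 40 20
python3 -m pendant '[{"slide":[0,0,0],"delta_rot":[0,0,0]},{"slide":[0,0,0],"delta_rot":[0,0,0]},{"slide":[0,0,0],"delta_rot":[0,0,0]}]' 40 90
python3 -c "
from workcell import ctrl
s=ctrl.state();print(s['eef_pos'],s['contact_force'],s['wrist_torque'])"
```

```text
time: 8.35
eef_pos: [0.5013, 0.1199, 0.0906]
tcp_rot: [0.001, -0.05, 0.999, 0.0]
contact_force: [-0.2, -3.1, 6.4]
grip_width: 0.0477
time: 8.6
eef_pos: [0.5013, 0.1199, 0.0909]
tcp_rot: [0.001, -0.05, 0.999, 0.0]
contact_force: [-2.0, -2.8, 11.5]
grip_width: 0.0464
[0.50131261 0.11994855 0.09089594] [-2.0169741  -2.83716214 11.54696041] [-0.82148006  0.36566974  0.06142331]
```

```bash
cat > f.py <<'E'
from workcell import ctrl
from h import *
s=ctrl.state();w,x,y,z=s["tcp_rot"];M=R.from_quat([x,y,z,w])
ex=np.array([np.cos(.1021),np.sin(.1021),0]);ey=np.array([-ex[1],ex[0],0])
zt=-M.as_matrix()[:,2]
t=s["eef_pos"]
# driver origin estimate: TCP at driver z = grasp offset 42.9mm
print("t %.2f TCP %s tilt_x %.1f tilt_y %.1f F %s T %s w %.4f"%(s["time"],(t*1e3).round(1),np.degrees(np.arctan2(-zt@ey,zt[2])),np.degrees(np.arctan2(zt@ex,zt[2])),s["contact_force"].round(1),s["wrist_torque"].round(2),s["grip_width"]))
D=.0429
for n,yy in(("L",.014),("R",-.014)):
    c=np.cross(ex,zt); yv=-np.cross(ex,zt)
    yv=np.cross(zt,ex)
    p=t-zt*(D+.020)+yv*yy
    print(n,"blade tip in base-ish: y %.1f z(rise) %.1f"%(((p-[.5003,.1200,0])@ey)*1e3,(p[2]-.028)*1e3))
E
python3 f.py
python3 -m pendant '[{"slide":[0.15,-1.2,0.9],"delta_rot":[1.49,0.15,0]},{"slide":[0.15,-1.2,0.6],"delta_rot":[1.49,0.15,0]},{"slide":[0,0,0],"delta_rot":[0,0,0]}]'
python3 f.py
```

```text
t 8.60 TCP [501.3 119.9  90.9] tilt_x 0.0 tilt_y -0.1 F [-2.  -2.8 11.5] T [-0.82  0.37  0.06] w 0.0464
L blade tip in base-ish: y 13.9 z(rise) -0.0
R blade tip in base-ish: y -14.1 z(rise) -0.0
time: 8.85
eef_pos: [0.5016, 0.1175, 0.092]
tcp_rot: [-0.0, -0.05, 0.998, 0.027]
contact_force: [-0.6, -0.2, 7.0]
grip_width: 0.047
t 8.85 TCP [501.6 117.5  92. ] tilt_x 3.1 tilt_y -0.1 F [-0.6 -0.2  7. ] T [-0.32  0.23  0.11] w 0.0470
L blade tip in base-ish: y 14.7 z(rise) 1.9
R blade tip in base-ish: y -13.2 z(rise) 0.4
```

```bash
python3 -m pendant '[{"slide":[0.12,-1.2,0.9],"delta_rot":[1.49,0.15,0]},{"slide":[0.12,-1.2,0.9],"delta_rot":[1.49,0.15,0]},{"slide":[0,0,0],"delta_rot":[0,0,0]}]'
python3 f.py
python3 -m pendant '[{"slide":[0.12,-1.2,0.9],"delta_rot":[1.49,0.15,0]},{"slide":[0.12,-1.2,0.9],"delta_rot":[1.49,0.15,0]},{"slide":[0,0,0],"delta_rot":[0,0,0]}]'
python3 f.py
```

```text
time: 9.1
eef_pos: [0.5017, 0.1151, 0.093]
tcp_rot: [-0.002, -0.05, 0.997, 0.053]
contact_force: [0.6, -0.3, 0.9]
grip_width: 0.0466
t 9.10 TCP [501.7 115.1  93. ] tilt_x 6.0 tilt_y -0.1 F [ 0.6 -0.3  0.9] T [-0.25 -0.4   0.1 ] w 0.0466
L blade tip in base-ish: y 15.5 z(rise) 4.0
R blade tip in base-ish: y -12.4 z(rise) 1.0
time: 9.35
eef_pos: [0.5013, 0.1126, 0.094]
tcp_rot: [-0.004, -0.05, 0.996, 0.078]
contact_force: [2.1, 0.1, -6.5]
grip_width: 0.0468
t 9.35 TCP [501.3 112.6  94. ] tilt_x 9.0 tilt_y -0.0 F [ 2.1  0.1 -6.5] T [-0.45 -0.78  0.07] w 0.0468
L blade tip in base-ish: y 16.2 z(rise) 6.1
R blade tip in base-ish: y -11.4 z(rise) 1.7
```

Run:
```python
from workcell import ctrl
from h import *
s=ctrl.snapshot("scene"); crop(s,265,395,200,296,6,"pics/s5.png")
```

```text
(no output)
```

View pics/s5.png

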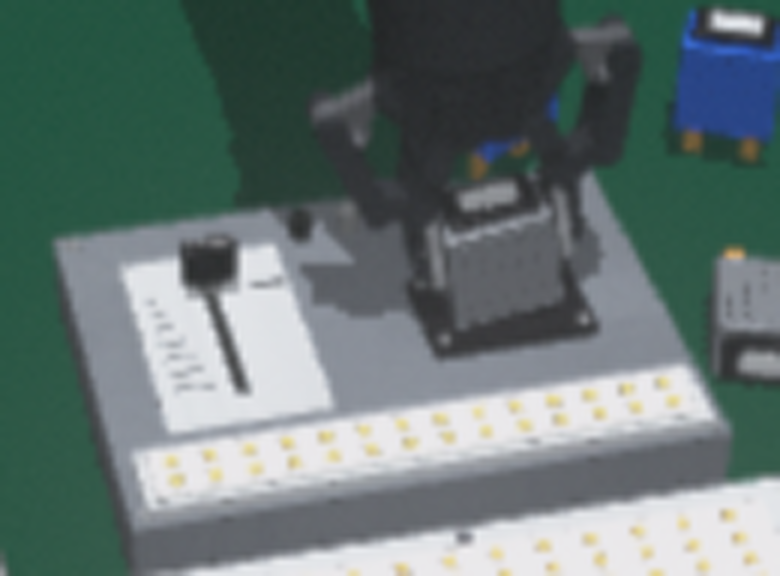

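```bash
python3 -m pendant '[{"slide":[-0.15,1.4,0.5],"delta_rot":[-1.49,-0.15,0]},{"slide":[-0.15,1.4,0.5],"delta_rot":[-1.49,-0.15,0]},{"slide":[0,0,0],"delta_rot":[0,0,0]}]'
python3 f.py
python3 -m pendant '[{"slide":[-0.15,1.4,0.5],"delta_rot":[-1.49,-0.15,0]},{"slide":[-0.15,1.4,0.5],"delta_rot":[-1.49,-0.15,0]},{"slide":[0,0,0],"delta_rot":[0,0,0]}]'
python3 f.py
```

```text
time: 9.65
eef_pos: [0.5008, 0.116, 0.095]
tcp_rot: [-0.003, -0.051, 0.997, 0.05]
contact_force: [2.9, -2.2, -8.6]
grip_width: 0.0468
t 9.65 TCP [500.8 116.   95. ] tilt_x 5.8 tilt_y 0.0 F [ 2.9 -2.2 -8.6] T [-1.06 -0.92 -0.09] w 0.0468
L blade tip in base-ish: y 16.3 z(rise) 5.8
R blade tip in base-ish: y -11.6 z(rise) 3.0
time: 9.9
eef_pos: [0.5002, 0.1191, 0.0958]
tcp_rot: [-0.002, -0.052, 0.998, 0.025]
contact_force: [3.1, -1.4, -11.2]
grip_width: 0.0469
t 9.90 TCP [500.2 119.1  95.8] tilt_x 2.8 tilt_y 0.0 F [  3.1  -1.4 -11.2] T [-0.76 -0.91 -0.  ] w 0.0469
L blade tip in base-ish: y 16.2 z(rise) 5.7
R blade tip in base-ish: y -11.8 z(rise) 4.3
```

```bash
python3 -m pendant '[{"slide":[0.1,1.4,0.1],"delta_rot":[-1.49,-0.15,0]},{"slide":[0.1,1.4,0.1],"delta_rot":[-1.49,-0.15,0]},{"slide":[0,0,0],"delta_rot":[0,0,0]}]'
python3 f.py
python3 -m pendant '[{"slide":[0,1.3,0.2],"delta_rot":[-1.49,-0.15,0]},{"slide":[0,1.3,0.2],"delta_rot":[-1.49,-0.15,0]},{"slide":[0,0,0],"delta_rot":[0,0,0]}]'
python3 f.py
```

```text
time: 10.15
eef_pos: [0.5, 0.1218, 0.0963]
tcp_rot: [-0.001, -0.052, 0.999, -0.001]
contact_force: [0.1, -2.0, -6.4]
grip_width: 0.0467
t 10.15 TCP [500.  121.8  96.3] tilt_x -0.1 tilt_y 0.1 F [ 0.1 -2.  -6.4] T [-0.61 -0.21 -0.02] w 0.0467
L blade tip in base-ish: y 15.8 z(rise) 5.3
R blade tip in base-ish: y -12.2 z(rise) 5.4
time: 10.4
eef_pos: [0.4997, 0.1245, 0.0966]
tcp_rot: [0.0, -0.051, 0.998, -0.026]
contact_force: [-0.3, -1.0, -5.3]
grip_width: 0.0468
t 10.40 TCP [499.7 124.5  96.6] tilt_x -3.0 tilt_y 0.1 F [-0.3 -1.  -5.3] T [-0.26  0.17 -0.09] w 0.0468
L blade tip in base-ish: y 15.2 z(rise) 5.1
R blade tip in base-ish: y -12.8 z(rise) 6.6
```

```bash
python3 -m pendant '[{"slide":[0,1.2,0.3],"delta_rot":[-1.49,-0.15,0]},{"slide":[0,1.2,0.3],"delta_rot":[-1.49,-0.15,0]},{"slide":[0,0,0],"delta_rot":[0,0,0]}]'
python3 f.py
python3 -m pendant '[{"slide":[0,1.2,0.3],"delta_rot":[-1.49,-0.15,0]},{"slide":[0,1.2,0.3],"delta_rot":[-1.49,-0.15,0]},{"slide":[0,0,0],"delta_rot":[0,0,0]}]'
python3 f.py
```

```text
time: 10.65
eef_pos: [0.4996, 0.1269, 0.097]
tcp_rot: [0.001, -0.051, 0.997, -0.052]
contact_force: [-1.5, 0.5, -8.6]
grip_width: 0.0468
t 10.65 TCP [499.6 126.9  97. ] tilt_x -6.0 tilt_y 0.2 F [-1.5  0.5 -8.6] T [ 0.24  0.37 -0.11] w 0.0468
L blade tip in base-ish: y 14.3 z(rise) 5.0
R blade tip in base-ish: y -13.6 z(rise) 7.9
time: 10.9
eef_pos: [0.4996, 0.1292, 0.0975]
tcp_rot: [0.003, -0.051, 0.996, -0.078]
contact_force: [-1.8, 0.5, -9.1]
grip_width: 0.0463
t 10.90 TCP [499.6 129.2  97.5] tilt_x -9.0 tilt_y 0.2 F [-1.8  0.5 -9.1] T [ 0.48  0.49 -0.19] w 0.0463
L blade tip in base-ish: y 13.2 z(rise) 5.2
R blade tip in base-ish: y -14.5 z(rise) 9.6
```

```bash
python3 -m pendant '[{"slide":[0.1,-1.3,0.45],"delta_rot":[1.49,0.15,0]},{"slide":[0.1,-1.3,0.45],"delta_rot":[1.49,0.15,0]},{"slide":[0,0,0],"delta_rot":[0,0,0]}]'
python3 f.py
python3 -m pendant '[{"slide":[0.1,-1.3,0.4],"delta_rot":[1.49,0.15,0]},{"slide":[0.1,-1.3,0.4],"delta_rot":[1.49,0.15,0]},{"slide":[0,0,0],"delta_rot":[0,0,0]}]'
python3 f.py
```

```text
time: 11.15
eef_pos: [0.5002, 0.1254, 0.0987]
tcp_rot: [0.002, -0.05, 0.997, -0.051]
contact_force: [-1.5, 1.4, -12.2]
grip_width: 0.0467
t 11.15 TCP [500.2 125.4  98.7] tilt_x -5.8 tilt_y 0.1 F [ -1.5   1.4 -12.2] T [ 0.85  0.62 -0.04] w 0.0467
L blade tip in base-ish: y 12.9 z(rise) 6.8
R blade tip in base-ish: y -14.9 z(rise) 9.6
time: 11.4
eef_pos: [0.5006, 0.1222, 0.0996]
tcp_rot: [0.0, -0.05, 0.998, -0.025]
contact_force: [-2.1, -1.6, -10.6]
grip_width: 0.0467
t 11.40 TCP [500.6 122.2  99.6] tilt_x -2.9 tilt_y 0.1 F [ -2.1  -1.6 -10.6] T [ 0.03  0.5  -0.03] w 0.0467
L blade tip in base-ish: y 13.0 z(rise) 8.1
R blade tip in base-ish: y -15.0 z(rise) 9.5
```

```bash
python3 -m pendant '[{"slide":[0.15,-1.3,0.2],"delta_rot":[1.49,0.15,0]},{"slide":[0.15,-1.3,0.2],"delta_rot":[1.49,0.15,0]},{"slide":[0,0,0],"delta_rot":[0,0,0]}]'
python3 f.py
python3 -m pendant '[{"slide":[0.15,-1.3,0.2],"delta_rot":[1.49,0.15,0]},{"slide":[0.15,-1.3,0.2],"delta_rot":[1.49,0.15,0]},{"slide":[0,0,0],"delta_rot":[0,0,0]}]'
python3 f.py
python3 -m pendant '[{"slide":[0.15,-1.3,0.2],"delta_rot":[1.49,0.15,0]},{"slide":[0.15,-1.3,0.2],"delta_rot":[1.49,0.15,0]},{"slide":[0,0,0],"delta_rot":[0,0,0]}]'
python3 f.py
```

```text
time: 11.65
eef_pos: [0.501, 0.1195, 0.1001]
tcp_rot: [-0.001, -0.05, 0.999, 0.0]
contact_force: [-2.6, -3.1, -8.0]
grip_width: 0.0467
t 11.65 TCP [501.  119.5 100.1] tilt_x 0.0 tilt_y 0.1 F [-2.6 -3.1 -8. ] T [-0.54  0.62  0.08] w 0.0467
L blade tip in base-ish: y 13.5 z(rise) 9.2
R blade tip in base-ish: y -14.5 z(rise) 9.2
time: 11.9
eef_pos: [0.5014, 0.1171, 0.1006]
tcp_rot: [-0.002, -0.05, 0.998, 0.026]
contact_force: [-2.6, -3.6, -8.0]
grip_width: 0.0467
t 11.90 TCP [501.4 117.1 100.6] tilt_x 3.0 tilt_y 0.1 F [-2.6 -3.6 -8. ] T [-0.83  0.7   0.11] w 0.0467
L blade tip in base-ish: y 14.3 z(rise) 10.5
R blade tip in base-ish: y -13.7 z(rise) 9.0
time: 12.15
eef_pos: [0.5018, 0.1148, 0.1009]
tcp_rot: [-0.003, -0.05, 0.997, 0.052]
contact_force: [-2.9, -3.6, -7.6]
grip_width: 0.0469
t 12.15 TCP [501.8 114.8 100.9] tilt_x 6.0 tilt_y 0.0 F [-2.9 -3.6 -7.6] T [-0.98  0.67  0.15] w 0.0469
L blade tip in base-ish: y 15.2 z(rise) 11.8
R blade tip in base-ish: y -12.7 z(rise) 8.9
```

```bash
python3 -m pendant '[{"slide":[-0.2,-1.1,0.3],"delta_rot":[1.49,0.15,0]},{"slide":[-0.2,-1.1,0.3],"delta_rot":[1.49,0.15,0]},{"slide":[0,0,0],"delta_rot":[0,0,0]}]'
python3 f.py
python3 -m pendant '[{"slide":[-0.2,1.3,0.45],"delta_rot":[-1.49,-0.15,0]},{"slide":[-0.2,1.3,0.45],"delta_rot":[-1.49,-0.15,0]},{"slide":[0,0,0],"delta_rot":[0,0,0]}]'
python3 f.py
python3 -m pendant '[{"slide":[-0.15,1.3,0.35],"delta_rot":[-1.49,-0.15,0]},{"slide":[-0.15,1.3,0.35],"delta_rot":[-1.49,-0.15,0]},{"slide":[0,0,0],"delta_rot":[0,0,0]}]'
python3 f.py
```

```text
time: 12.4
eef_pos: [0.5021, 0.1128, 0.1017]
tcp_rot: [-0.004, -0.05, 0.996, 0.078]
contact_force: [-0.7, -2.8, -8.9]
grip_width: 0.0467
t 12.40 TCP [502.1 112.8 101.7] tilt_x 8.9 tilt_y -0.0 F [-0.7 -2.8 -8.9] T [-1.18  0.18  0.04] w 0.0467
L blade tip in base-ish: y 16.3 z(rise) 13.7
R blade tip in base-ish: y -11.4 z(rise) 9.4
time: 12.65
eef_pos: [0.5016, 0.1169, 0.1029]
tcp_rot: [-0.002, -0.052, 0.997, 0.051]
contact_force: [-0.3, -4.3, -5.0]
grip_width: 0.0467
t 12.65 TCP [501.6 116.9 102.9] tilt_x 5.8 tilt_y -0.0 F [-0.3 -4.3 -5. ] T [-1.4   0.24 -0.08] w 0.0467
L blade tip in base-ish: y 17.1 z(rise) 13.7
R blade tip in base-ish: y -10.8 z(rise) 10.9
time: 12.9
eef_pos: [0.5013, 0.12, 0.1037]
tcp_rot: [-0.001, -0.052, 0.998, 0.025]
contact_force: [-1.0, -2.2, -5.0]
grip_width: 0.0464
t 12.90 TCP [501.3 120.  103.7] tilt_x 2.9 tilt_y -0.0 F [-1.  -2.2 -5. ] T [-0.79  0.2  -0.07] w 0.0464
L blade tip in base-ish: y 17.1 z(rise) 13.5
R blade tip in base-ish: y -10.9 z(rise) 12.1
```

```bash
python3 -m pendant '[{"slide":[-0.15,1.0,0.35],"delta_rot":[-1.49,-0.15,0]},{"slide":[-0.15,1.0,0.35],"delta_rot":[-1.49,-0.15,0]},{"slide":[0,0,0],"delta_rot":[0,0,0]}]'
python3 f.py
python3 -m pendant '[{"slide":[-0.15,1.0,0.4],"delta_rot":[-1.49,-0.15,0]},{"slide":[-0.15,1.0,0.4],"delta_rot":[-1.49,-0.15,0]},{"slide":[0,0,0],"delta_rot":[0,0,0]}]'
python3 f.py
python3 -m pendant '[{"slide":[-0.15,1.0,0.4],"delta_rot":[-1.49,-0.15,0]},{"slide":[-0.15,1.0,0.4],"delta_rot":[-1.49,-0.15,0]},{"slide":[0,0,0],"delta_rot":[0,0,0]}]'
python3 f.py
```

```text
time: 13.15
eef_pos: [0.502, 0.1229, 0.1051]
tcp_rot: [0.002, -0.052, 0.999, 0.0]
contact_force: [-0.0, 0.3, -1.2]
grip_width: 0.0466
t 13.15 TCP [502.  122.9 105.1] tilt_x 0.0 tilt_y -0.2 F [-0.   0.3 -1.2] T [-0.06 -0.06 -0.05] w 0.0466
L blade tip in base-ish: y 16.7 z(rise) 14.3
R blade tip in base-ish: y -11.3 z(rise) 14.2
time: 13.4
eef_pos: [0.5013, 0.1248, 0.1056]
tcp_rot: [0.002, -0.052, 0.998, -0.025]
contact_force: [0.5, 0.1, -1.1]
grip_width: 0.0468
t 13.40 TCP [501.3 124.8 105.6] tilt_x -2.9 tilt_y -0.1 F [ 0.5  0.1 -1.1] T [ 0.13 -0.01 -0.05] w 0.0468
L blade tip in base-ish: y 15.5 z(rise) 14.1
R blade tip in base-ish: y -12.5 z(rise) 15.5
time: 13.65
eef_pos: [0.5007, 0.1264, 0.1061]
tcp_rot: [0.003, -0.052, 0.997, -0.051]
contact_force: [0.6, 1.7, -0.8]
grip_width: 0.047
t 13.65 TCP [500.7 126.4 106.1] tilt_x -5.9 tilt_y -0.1 F [ 0.6  1.7 -0.8] T [ 0.17 -0.09 -0.02] w 0.0470
L blade tip in base-ish: y 13.7 z(rise) 14.1
R blade tip in base-ish: y -14.1 z(rise) 16.9
```

```bash
python3 -m pendant '[{"slide":[0.1,-1.5,0.6],"delta_rot":[1.48,0.15,0]},{"slide":[0.1,-1.5,0.6],"delta_rot":[1.48,0.15,0]},{"slide":[0.1,-1.5,0.8],"delta_rot":[1.48,0.15,0]},{"slide":[0.1,-1.5,1],"delta_rot":[1.4,0.15,0]},{"slide":[0,0,0],"delta_rot":[0,0,0]}]'
python3 f.py
python3 -m pendant '[{"slide":[0,0,2],"delta_rot":[0,0,0]},{"slide":[0,0,2],"delta_rot":[0,0,0]},{"slide":[0,0,2],"delta_rot":[0,0,0]},{"slide":[0,0,0],"delta_rot":[0,0,0]},{"slide":[0,0,0],"delta_rot":[0,0,0]}]'
python3 f.py
```

```text
time: 14.07
eef_pos: [0.5013, 0.1173, 0.1092]
tcp_rot: [0.001, -0.049, 0.999, 0.0]
contact_force: [-0.3, -0.3, -2.1]
grip_width: 0.0469
t 14.07 TCP [501.3 117.3 109.2] tilt_x 0.0 tilt_y -0.1 F [-0.3 -0.3 -2.1] T [-0.04  0.03  0.01] w 0.0469
L blade tip in base-ish: y 11.2 z(rise) 18.3
R blade tip in base-ish: y -16.8 z(rise) 18.3
time: 14.48
eef_pos: [0.5006, 0.1193, 0.1148]
tcp_rot: [0.0, -0.051, 0.999, -0.001]
contact_force: [-0.3, 0.2, -0.8]
grip_width: 0.0467
t 14.48 TCP [500.6 119.3 114.8] tilt_x -0.1 tilt_y -0.0 F [-0.3  0.2 -0.8] T [-0.01 -0.01 -0.05] w 0.0467
L blade tip in base-ish: y 13.2 z(rise) 23.8
R blade tip in base-ish: y -14.8 z(rise) 23.9
```

Free. Raise to about 15 mm clearance and look.

```bash
python3 -m pendant '[{"slide":[0,0.3,4],"delta_rot":[0,0,0]},{"slide":[0,0.3,4],"delta_rot":[0,0,0]},{"slide":[0,0,3.2],"delta_rot":[0,0,0]},{"slide":[0,0,0],"delta_rot":[0,0,0]},{"slide":[0,0,0],"delta_rot":[0,0,0]},{"slide":[0,0,0],"delta_rot":[0,0,0]},{"slide":[0,0,0],"delta_rot":[0,0,0]}]'
python3 f.py
python3 - <<'E'
from workcell import ctrl
from h import *
s=ctrl.snapshot("scene"); crop(s,265,395,200,296,6,"pics/s6.png");np.savez("s6.npz",**s)
t=ctrl.snapshot("top"); crop(t,245,365,215,305,6,"pics/t6.png");np.savez("t6.npz",**t)
a=np.load("scene0.npz")["img"].astype(int);d=np.abs(a-s["img"]).sum(2)>90
cv2.imwrite("pics/d6.png",(d*255).astype(np.uint8))
E
```

```text
time: 15.07
eef_pos: [0.5004, 0.1194, 0.1257]
tcp_rot: [-0.0, -0.051, 0.999, -0.001]
contact_force: [-0.1, 0.3, -1.9]
grip_width: 0.0466
t 15.07 TCP [500.4 119.4 125.7] tilt_x -0.1 tilt_y 0.0 F [-0.1  0.3 -1.9] T [-0.    0.03  0.  ] w 0.0466
L blade tip in base-ish: y 13.2 z(rise) 34.7
R blade tip in base-ish: y -14.8 z(rise) 34.8
```

View pics/s6.png

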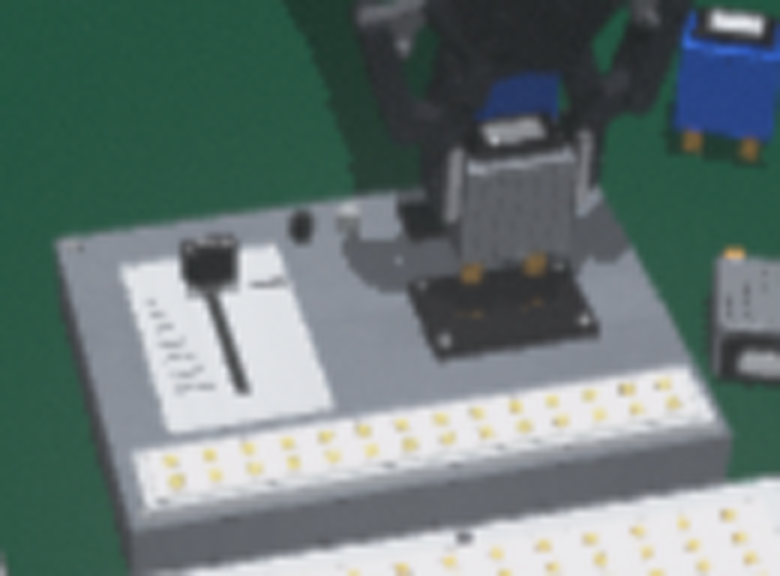

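View pics/t6.png

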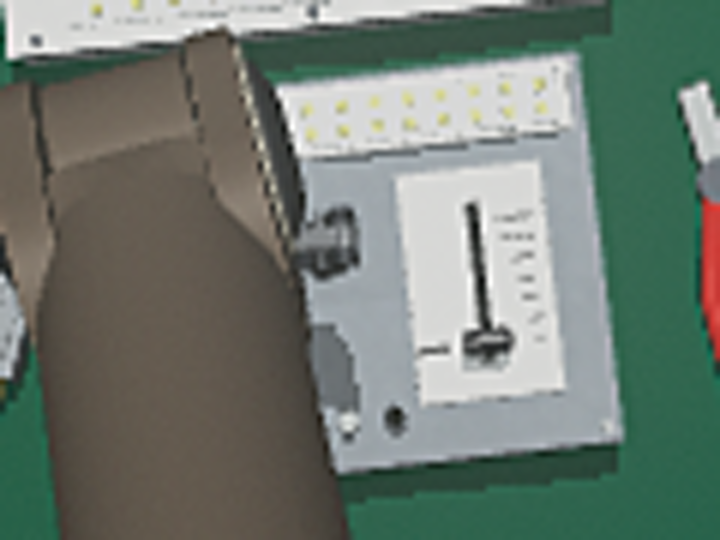

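View pics/d6.png

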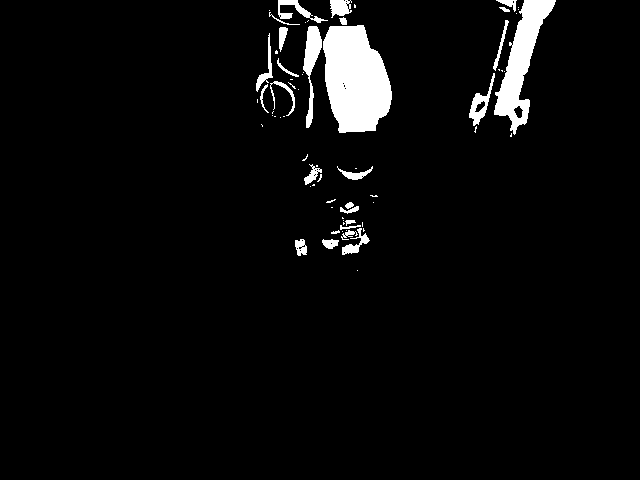

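Run:
```python
from h import *
s=dict(np.load("s6.npz"));t=dict(np.load("t6.npz"))
crop(s,325,375,215,260,16,"pics/z6.png")
u,v=245+(487.5)/6-.5,215+(341.5)/6-.5
print("fader top T",ray(t,u,v,.07))
def proj(S,p):
    w,x,y,z=S["orientation"];c=R.from_quat([x,y,z,w]).inv().apply(np.array(p)-S["xyz"]);q=S["intrinsics"]@c;return q[:2]/q[2]
c,si=np.cos(.1021),np.sin(.1021);p=np.array([.5075,.0647])  # scene-camera frame base
W=lambda x,y,z:[*(p+[c*x-si*y,si*x+c*y]),z]
for h in(.048,.053,.058,.063,.068):
    print(h,[((proj(s,W(.002,.055+d,h))-[325,215]+.5)*16).round(0) for d in(.014,-.014)])
print("block bottom corners at tip15:",[((proj(s,W(.015,.055+d,.083))-[325,215]+.5)*16).round(0) for d in(.024,-.024)])
print("fader0",(proj(t,[.4701,-.0023,.07])-[245,215]+.5)*6,(proj(s,W(-.042,-.065,.07))-[265,200]+.5)*6)
```

```text
fader top T [ 0.46869835 -0.00215307  0.07      ]
0.048 [array([470., 566.]), array([303., 591.])]
0.053 [array([472., 542.]), array([305., 567.])]
0.058 [array([474., 518.]), array([306., 543.])]
0.063 [array([476., 494.]), array([307., 518.])]
0.068 [array([478., 469.]), array([309., 494.])]
block bottom corners at tip15: [array([569., 436.]), array([275., 479.])]
fader0 [487.77636987 338.53892187] [209.88265494 243.55780426]
```

View pics/z6.png

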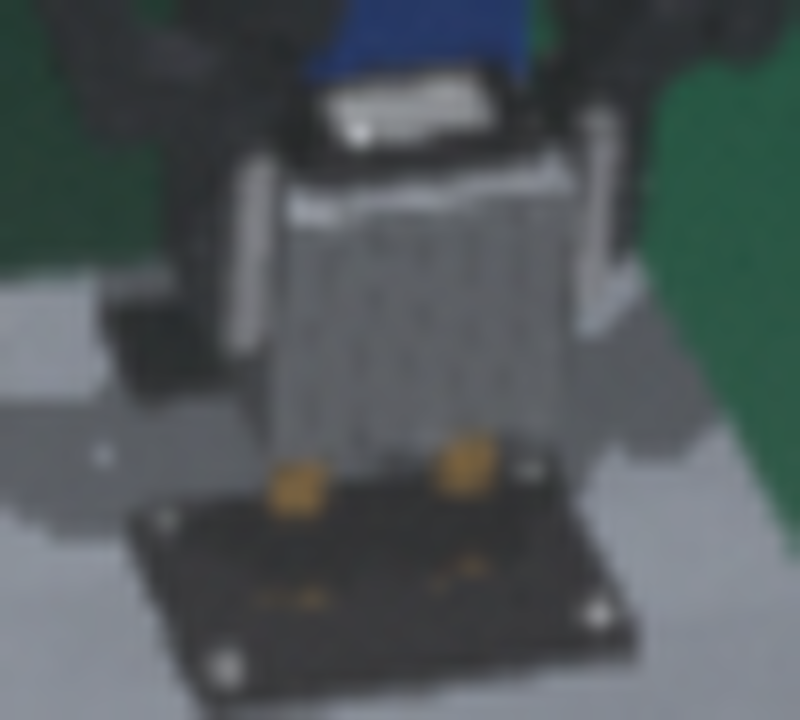

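```bash
python3 -m pendant '[{"slide":[0,0,0],"delta_rot":[0,0,0]},{"slide":[0,0,0],"delta_rot":[0,0,0]},{"slide":[0,0,0],"delta_rot":[0,0,0]}]'; python3 f.py; python3 -c "
from workcell import ctrl
print(ctrl.finish_job())"
```

```text
time: 15.42
eef_pos: [0.5005, 0.1194, 0.1257]
tcp_rot: [-0.0, -0.051, 0.999, -0.001]
contact_force: [0.8, -0.7, -0.7]
grip_width: 0.0461
t 15.42 TCP [500.5 119.4 125.7] tilt_x -0.1 tilt_y 0.0 F [ 0.8 -0.7 -0.7] T [-0.02 -0.04 -0.  ] w 0.0461
L blade tip in base-ish: y 13.2 z(rise) 34.8
R blade tip in base-ish: y -14.8 z(rise) 34.8
the job is handed in; nothing more can be done
None
```

The driver is out of its socket and held upright over it, and I handed the job in at 15.4 s of the 51 s allowed.

- **Fader:** I slid it down first. It met its end stop, where the push rose to 8.5 N. The overhead picture puts the knob within about 2 mm of the zero position.
- **Pulling the driver:** I gripped it with 90 N and rocked it about ±9° left and right along its blades. It came free on the fourth swing. The upward pull I read after each small step was at most about 12 N, below the 17 N that lifts the base.
- **Final position:** The tilt reads about 0.1° and the grip is holding. The arm reading and the scene camera both put the blade tips about 15 mm above the socket face, centred to within about 1.5 mm.
- **Everything else:** Before-and-after comparison of the scene pictures shows changes only at the arm, the fader and the driver, with the base flat and in place.

The two cameras disagreed by about 2 mm on where the base is, which is within their calibration. No check failed.

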